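Clamp the pantry gallery rail with a push-in U-bolt

TASK

Fix the pantry's gallery rail down in its open bracket: take the cushioned U-bolt off the tote's handle, pass its two legs down either side of the rail and through both holes of the sliding blue plate at once, feeling for the holes with a light touch because the plate may sit anywhere along its slot. Then press the U-bolt down steadily until both legs have snapped into their catches and its rubber cushion sits fully home on the rail, and let go. Never load the rail or bracket with more than 35 N, and leave the canister, the can and the spice jar where they stand.

Things in the scene. Friction and masses are not known exactly. Their poses are not given: they have to be found in the camera images.
- gallery_rail: Steel rail: 25 mm tube along its y, y -270 to +100 mm, its top 75 mm above the shelf, fixed on two white brackets. Origin: on the shelf under the middle of the open bracket; the bracket at y -180 mm already has its U-bolt (top at 103 mm). Bracket cheeks at y +-58 mm, up to 54 mm, carry the tube. More than 35 N on the rail or anything of its brackets spoils the job.
- slot_mid (a point): Middle of the open bracket's slot, on the rail's centre line, 46 mm above the shelf: the height of the blue plate's top. The plate (76 x 74 x 5 mm) has two 12 mm round holes, 20 mm either side of the rail's centre line. It slides stiffly (15 N) along the rail: the pair of holes stands anywhere up to 17.5 mm to either side of this point, not measured, to be found by feel or sight.
- catch_mid (a point): Point 32 mm above the shelf under slot_mid, at the height of the two sprung catches, which ride under the plate, one at each hole. Each grips a leg from its outer side: the brass collar on a leg must be pushed past it (6 to 13 N in all for both) and snaps in below it just as the cushion comes home on the rail, which stops it dead.
- ubolt: Loose cushioned U-bolt, 0.10 to 0.17 kg, hung legs down on the tote's handle. Two 8 mm steel legs at x -20 and +20 mm, steel arch on top (z +28 mm), under it a black rubber cushion 32 x 16 mm, 21 mm high. Origin: middle of the cushion's flat underside, which rests on the handle, or on the rail's top when home. z up. Grip it along y, across the 16 mm, fingertips no lower than the underside.
- leg_a_tip (a point): Centre of the tip of the U-bolt's leg at x -20 mm, 63 mm below the U-bolt's origin; 7.6 mm wide, tapering to 8 mm in 3 mm. From 13.5 to 19 mm above it the leg has a tapered brass snap collar, 11 mm wide (2 mm free of the rail on each side). 12 mm above the shelf when home; either way round fits.
- leg_b_tip (a point): The same for the leg at x +20 mm.
- tote: Open wooden tote, 105 (x) x 200 (y) mm, fixed. Origin: underside centre. Its 25 mm round handle runs along y, top 110 mm up, between end boards 112 mm high at y +-95 mm; side walls 44 mm high. It holds small boxes, lower than the walls.
- basket: Woven basket of packets, 165 x 185 mm, 97 mm high, fixed; origin underside centre. Stands on the other side from the tote (they may trade places). Bystander.
- canister: Clear square food canister with white lid, 80 x 80 mm, 109 mm high, loose, behind the rail; origin underside centre. Bystander, leave alone.
- food_can: Food can with blue label, 70 mm across, 105 mm high, loose, behind the rail; origin underside centre. Bystander, leave alone.
- spice_jar: Small spice jar with black cap, 46 mm across, 95 mm high, loose, behind the rail; origin underside centre. Bystander, leave alone.
Mind the look-alikes: they are no part of the job. Of the things that look like the ubolt, the smaller one is meant.

How it is judged:
By the outcome, as a careful person would: the job done as asked, in the order asked, and still so for the second after the job is handed in, with the robot touching nothing.
It also fails if it takes over 64 s, if anything falls off the work surface, if the arm or the gripper's body presses on something with over 40 N, if the wrist force passes 120 N, or if a joint passes its speed limit or range.

ROBOT

A 6-joint arm with a two-finger parallel gripper is mounted at the origin on the work surface. World frame = base frame: x ahead of the robot, y to its left, z up, the work surface at z = 0. Lengths are in m, angles in rad, forces in N, time in s.
With the tool pointing down it reaches from about 0.3 to 0.875 m from the base axis. Payload 6.4 kg.
Tool frame: the origin (TCP) lies between the finger pads; the fingertips stand 25 mm ahead of it and the grasp point (between the pads) lies 6 mm ahead of it; z points along the fingers, y is the line along which they close (so a half turn about z gives the same grasp; the last joint's range is limited). The gripper opens to 85 mm and grips with 20 to 120 N. Pads are 22 mm wide; open, the fingers measure 114 mm over their backs; the gripper's body (76 mm by 85 mm) begins 54 mm behind the grasp point. The pads swing forward as they close: fully open they stand 13 mm farther back than shut.
Start: joints at [-1.546, 0.181, 1.607, -0, 1.354, -0.206], TCP at [0.132, -0.56, 0.256] pointing down, gripper open.
Joint ranges: [-2.99, 2.99], [-0.89, 2.07], [0.3, 2.58], [-1.14, 4.28], [0, 2.63], [-3.12, 3.12]. Speed limits (rad/s): [2.57, 2.57, 3.01, 3.14, 3.14, 3.14].

INTERFACE

Orientations are given as a unit quaternion [w, x, y, z].
In Python, from bench import ctrl gives the robot as it stands.
- The arm moves only by the tool servo_tool, never from a script. Its argument "series" is text: rows parted by semicolons, each of 7 numbers parted by spaces: the gripper command: -1 is fully open, 1 is shut, values between are in proportion, then the shift along the tool's x, y, z in m, then the turn, a rotation vector about the tool's x, y, z in degrees. A call has 1 to 12 rows; each row is the pose to reach, as a shift and turn from the pose commanded when the call began, along the tool's axes at that moment; what a row does not reach only later rows make up. A row lasts 1/12 s, in which the tool goes at most 41.7 mm and 7.16 degrees, less where a joint would pass 70% of its speed; a pose out of reach is approached as far as the arm can. A call with a gripper value outside its range is refused whole. The fingers move at their own pace and stop on an object; the grip force is fixed at half the most. Time passes only in rows, so rows that repeat a pose let the fingers close. It gives the time, the measured TCP pose, the force, the opening and the grip force at its end, in the units of the state.
- ctrl.get_obs(): the state, without advancing time (a new reading comes with each control period).
- ctrl.camera(name): name is "scene" or "top"; returns a dict with "img" (420x560x3 uint8, red, green, blue), "z_map" (420x560 float32, m along the optical axis (not along the pixel's ray), 0 where there is no reading), "fovy" (degrees; the focal length in pixels is half the picture's height over the tangent of half this angle, whatever the lens; pixels are square), "cx", "cy" (the principal point, pixels), "k1" (the pictures are not rectified: a ray, as slopes to the right and down, at radius r is drawn at 1 + k1 r^2 times it, then the intrinsics apply), "extrinsics" (4x4, takes a point from camera to world coordinates). Camera axes: x right, y down, z forward; pixel columns grow to the right and rows downward; lengths in m; the calibration is good to about 2 mm. A picture is of the moment at which its call begins.
- ctrl.hand_in(): hands the job in; it is judged then, once.
The state is a dict: "time_s": time; "q": joint angles; "dq": joint speeds; "joint_efforts": joint torques, N m; "eef_pos": TCP position; "eef_rot": TCP orientation; "wrist_force": force on the tool from outside, world axes, zero at the start; "torque": the same for the moment, N m; "opening": opening from 0.0 (shut) to 1.0 (fully open); "grasp_force": force on a finger pad.
Only numpy, scipy, OpenCV 4.12 (cv2) and the standard library are available. Lean on these libraries where they do the work, as an engineer would, in place of code of your own. Each camera call takes 0.05 s, during which the arm holds its last target. There are 200 camera calls.

## Working session

There is one attempt and no reset: what is moved stays moved. The work goes in short steps, Python scripts to look and compute and a tool call to move; the robot and the scene stay as the last step left them, time stands still between calls to the robot, and variables do not carry over. Pictures are saved under pics/ and viewed, at most 10 in all, crops included, and the job is handed in when it is done.

Besides the shell and the picture viewer there is one more tool, called after "Request:" as name(argument=value, ...) on one line, values as JSON. servo_tool: Moves the arm, as the interface text tells. Its arguments: {"type":"object","properties":{"series":{"type":"string"}},"required":["series"]}

```bash
mkdir -p pics
cat > h.py <<'E'
import numpy as np, cv2, pickle
from bench import ctrl
def snap(n):
    c=ctrl.camera(n); return c
def f(c): return c["img"].shape[0]/2/np.tan(np.radians(c["fovy"])/2)
def rays(c,uv):
    uv=np.atleast_2d(np.array(uv,float)); F=f(c)
    K=np.array([[F,0,c["cx"]],[0,F,c["cy"]],[0,0,1]])
    p=cv2.undistortPoints(uv[:,None],K,np.array([c["k1"],0,0,0,0.]))[:,0]
    return np.c_[p,np.ones(len(p))]
def onplane(c,uv,z):
    E=np.array(c["extrinsics"]);d=rays(c,uv)@E[:3,:3].T;o=E[:3,3]
    return o+d*((z-o[2])/d[:,2])[:,None]
def pts(c,uv):
    E=np.array(c["extrinsics"]);uv=np.atleast_2d(uv).astype(int);z=c["z_map"][uv[:,1],uv[:,0]]
    return (rays(c,uv)*z[:,None])@E[:3,:3].T+E[:3,3]
def cloud(c):
    h,w=c["z_map"].shape;u,v=np.meshgrid(range(w),range(h))
    return pts(c,np.c_[u.ravel(),v.ravel()]).reshape(h,w,3)
def proj(c,P):
    E=np.array(c["extrinsics"]);p=(np.atleast_2d(P)-E[:3,3])@E[:3,:3]
    s=p[:,:2]/p[:,2:];r2=(s**2).sum(1,keepdims=True);s=s*(1+c["k1"]*r2)
    return s*f(c)+[c["cx"],c["cy"]]
def save(n,img,): cv2.imwrite(f"pics/{n}.png",img[:,:,::-1])
E
python3 - <<'E'
from h import *
o=ctrl.get_obs();print(o)
for n in("scene","top"):
    c=snap(n);pickle.dump(c,open(n+"0.pkl","wb"));save(n+"0",c["img"]);print(n,c["fovy"],c["cx"],c["cy"],c["k1"],np.round(c["extrinsics"],3))
E
```

```text
{'time_s': 0.0, 'q': array([-1.54627711e+00,  1.81521699e-01,  1.60798992e+00, -2.05480277e-05,
        1.35380217e+00, -2.06287283e-01]), 'dq': array([-0.00141022, -0.00091206,  0.0011216 , -0.00027203,  0.00062515,
       -0.0004394 ]), 'joint_efforts': array([-1.21544444e-04, -4.44868469e+01, -3.51339984e+01, -3.87737728e-04,
        8.88673385e-03,  3.30698686e-05]), 'eef_pos': array([ 0.13154429, -0.55923557,  0.25540373]), 'eef_rot': array([-8.57924081e-04,  9.93347808e-01,  1.15149430e-01,  6.81142483e-05]), 'wrist_force': array([0.88379969, 0.21822542, 0.43927505]), 'torque': array([-0.01504354, -0.00747204,  0.00962926]), 'grasp_force': 0.0, 'opening': 1.0043191580568966}
scene 57.984359309780544 281.7895288509549 210.83716211893616 0.004035416296468387 [[ 0.044  0.727 -0.685  1.006]
 [ 0.999 -0.034  0.028 -0.013]
 [-0.002 -0.686 -0.728  0.641]
 [ 0.     0.     0.     1.   ]]
top 49.95352486694628 282.2598257574741 208.6864567870721 0.012309128297179955 [[-0.018 -0.995  0.095  0.414]
 [-1.     0.017 -0.005  0.012]
 [ 0.003 -0.095 -0.995  1.14 ]
 [ 0.     0.     0.     1.   ]]
```

View pics/scene0.png

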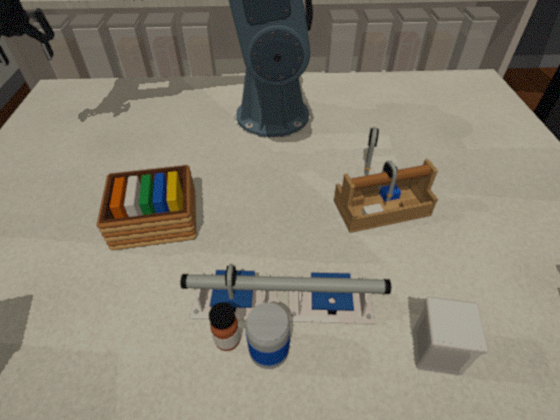

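View pics/top0.png

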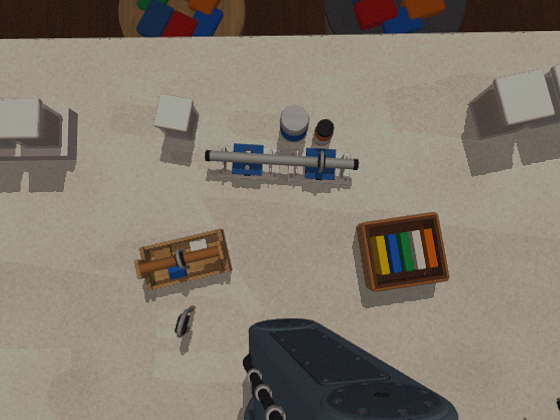

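The scene view shows three U-bolt-like things: one on the tote handle at scene (391,178), top (181,260); one standing loose on the shelf at scene (373,145), top (184,322); and the already fitted one at scene (232,278), top (321,163). The one on the tote's handle fits. I'll measure it and confirm in an enlarged crop.

Run:
```python
from h import *
cs={n:pickle.load(open(n+"0.pkl","rb")) for n in("scene","top")}
s=cs["scene"]["img"][110:240,325:445];t=cs["top"]["img"][225:345,125:235]
r=lambda a:cv2.resize(a,(400,430),interpolation=cv2.INTER_CUBIC)
save("crop0",np.hstack([r(s),r(t)]))
T=cs["top"];C=cloud(T);hsv=cv2.cvtColor(T["img"],cv2.COLOR_RGB2HSV)
print("shelf z",C[180,280],C[300,300])
def axis(P,z):
    m=P.mean(0);u,_,v=np.linalg.svd(P[:,:2]-m[:2],full_matrices=0);return m,v[0],np.degrees(np.arctan2(v[0,1],v[0,0])),((P[:,:2]-m[:2])@v[0]).min(),((P[:,:2]-m[:2])@v[0]).max()
# rail
reg=np.zeros(C.shape[:2],bool);reg[140:180,200:365]=1
m=reg&(C[:,:,2]>.068)&(C[:,:,2]<.08);P=C[m];print("rail",len(P),*axis(P,0),P[:,2].max())
# blue plates
mb=(hsv[...,0]>100)&(hsv[...,0]<125)&(hsv[...,1]>120)
for lo,hi in((225,270),(300,340)):
    r2=np.zeros_like(reg);r2[140:185,lo:hi]=1;mm=r2&mb
    print("blue",lo,mm.sum(),np.median(C[mm],0),C[mm].min(0),C[mm].max(0))
# handle
reg[:]=0;reg[235:285,130:235]=1
m=reg&(C[:,:,2]>.1025)&(C[:,:,2]<.118);P=C[m];print("handle",len(P),*axis(P,0),np.percentile(P[:,2],[50,95]))
m=reg&(C[:,:,2]>.118);P=C[m];print("ubolt",len(P),P.min(0),P.max(0),*axis(P,0)[:3])
reg[:]=0;reg[300:350,165:205]=1
m=reg&(C[:,:,2]>.02);P=C[m];print("other",len(P),P.min(0),P.max(0),*axis(P,0)[:3])
reg[:]=0;reg[140:185,300:345]=1
m=reg&(C[:,:,2]>.085);P=C[m];print("fitted",len(P),P.min(0),P.max(0),*axis(P,0)[:3])
```

```text
shelf z [ 0.59705838  0.01120295 -0.00196434] [ 0.29386909 -0.0333243   0.00189665]
rail 1378 [0.63591462 0.01087044 0.07388233] [0.07761536 0.99698338] 85.54849032538847 -0.18841609982230947 0.18021980707280646 0.07992567670534356
blue 225 502 [0.62838882 0.09152871 0.04680903] [0.41434027 0.01249579 0.04067001] [0.6816623  0.12880949 1.14040233]
blue 300 502 [ 0.61320334 -0.08323334  0.04692495] [ 0.41434027 -0.12344115  0.03136699] [0.66795601 0.01249579 1.14040233]
handle 914 [0.40166612 0.24383817 0.10960164] [ 0.21430595 -0.97676659] -77.62518816039031 -0.09876608878689151 0.10057472654119344 [0.10982749 0.11425896]
ubolt 164 [0.38197276 0.01249579 0.11806962] [0.42450129 0.24985865 1.14040233] [0.40405691 0.20637468 0.27266753] [-0.04975636  0.99876139] 92.8520072381988
other 321 [0.2254497  0.01249579 0.02197253] [0.41434027 0.25194406 1.14040233] [0.26285594 0.23170625 0.11577332] [-0.66033685  0.75096954] 131.3255679891077
fitted 119 [ 0.41434027 -0.09584065  0.08511807] [0.65026067 0.01249579 1.14040233] [ 0.61450962 -0.08157146  0.15828121] [-0.90930042  0.41614031] 155.40885245237973
```

View pics/crop0.png

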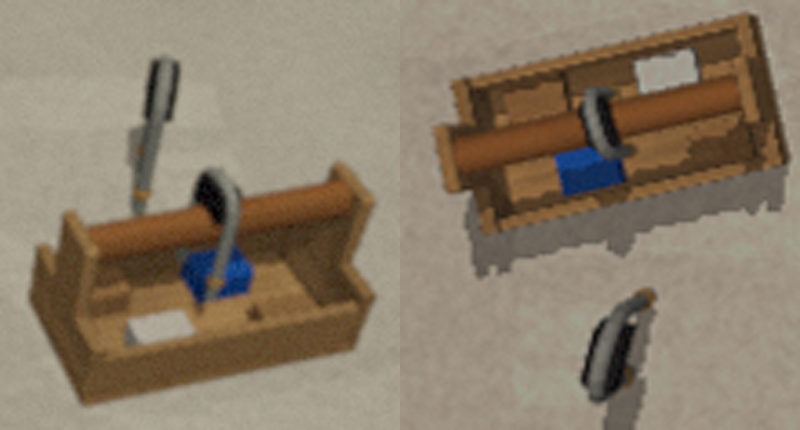

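The crop confirms it. The tote-handle U-bolt at scene (391,178), top (181,260) hangs legs down on the handle and is the smaller. The one on the shelf at top (184,322) is a bigger decoy. Next I'll refine its yaw and position, and find the plate's position along the rail.

Run:
```python
from h import *
cs={n:pickle.load(open(n+"0.pkl","rb")) for n in("scene","top")}
s=cs["scene"]["img"][255:335,285:395];t=cs["top"]["img"][135:190,215:290]
r=lambda a:cv2.resize(a,None,fx=400/a.shape[1],fy=400/a.shape[1],interpolation=cv2.INTER_CUBIC)
a,b=r(s),r(t);H=min(a.shape[0],b.shape[0]);save("crop1",np.hstack([a[:H],b[:H]]))
d=np.array([.0776,.997])
for n,regs in(("top",{"U":(235,285,160,205),"dec":(295,350,160,210),"rail":(140,180,200,365),"handle":(235,285,130,235)}),("scene",{"U":(150,210,375,410),"dec":(120,185,360,385),"rail":(265,300,180,395),"handle":(160,215,335,445)})):
    c=cs[n];C=cloud(c);ok=c["z_map"]>0.1
    for k,(a,b,l,h) in regs.items():
        R=np.zeros(ok.shape,bool);R[a:b,l:h]=1
        lo,hi={"U":(.122,.2),"dec":(.03,.25),"rail":(.07,.079),"handle":(.105,.1115)}[k]
        P=C[R&ok&(C[...,2]>lo)&(C[...,2]<hi)]
        mc=(P.min(0)+P.max(0))/2
        u,sv,v=np.linalg.svd(P[:,:2]-P[:,:2].mean(0),full_matrices=0)
        q=(P[:,:2]-P[:,:2].mean(0))@v.T
        print(n,k,len(P),"mid",mc.round(4),"mean",P.mean(0).round(4),"dir",np.degrees(np.arctan2(v[0,1],v[0,0])).round(1),"ext",q.min(0).round(4),q.max(0).round(4),"zmax",P[:,2].max().round(4))
    # blue plates on plane z=.046
    hsv=cv2.cvtColor(c["img"],cv2.COLOR_RGB2HSV)
    mb=((hsv[...,0]>100)&(hsv[...,0]<125)&(hsv[...,1]>120)).astype(np.uint8)
    nn,lab,st,ce=cv2.connectedComponentsWithStats(mb)
    for i in range(1,nn):
        if st[i,4]<60: continue
        v,u=np.where(lab==i);P=onplane(c,np.c_[u,v],.046)[:,:2]
        o=np.array([.6423,.0926]);x=np.array([d[1],-d[0]])
        if abs(P-o).max()>.3: continue
        al=(P-o)@d;ac=(P-o)@x
        print(n,"blue",st[i],"along",np.percentile(al,[0,2,50,98,100]).round(4),"across",np.percentile(ac,[0,2,98,100]).round(4))
```

```text
top U 130 mid [0.4032 0.2392 0.1323] mean [0.402  0.2383 0.1321] dir -163.9 ext [-0.0234 -0.0091] [0.0211 0.0072] zmax 0.1419
top dec 296 mid [0.2566 0.2373 0.077 ] mean [0.2603 0.2353 0.1046] dir 166.3 ext [-0.0278 -0.0131] [0.0361 0.0093] zmax 0.1238
top rail 1237 mid [0.6335 0.0068 0.0745] mean [0.6363 0.012  0.0743] dir 85.5 ext [-0.1896 -0.0231] [0.1787 0.0196] zmax 0.079
top handle 574 mid [0.4021 0.2424 0.1083] mean [0.402  0.2421 0.1088] dir -77.7 ext [-0.1006 -0.0217] [0.0988 0.0219] zmax 0.1115
top blue [280 127  27  14 124] along [-0.142  -0.1397 -0.1083 -0.0799 -0.0772] across [0.0549 0.0552 0.0831 0.0862]
top blue [234 144  29   9 203] along [-0.0367 -0.036  -0.0014  0.0329  0.0337] across [0.0189 0.0192 0.037  0.0373]
top blue [306 148  29  10 194] along [-0.2147 -0.2142 -0.1748 -0.1452 -0.1446] across [0.0182 0.0185 0.0377 0.0381]
top blue [232 163  30  12 299] along [-0.0377 -0.0353 -0.0008  0.0328  0.0344] across [-0.0369 -0.0362 -0.0099 -0.0091]
top blue [305 167  29  13 308] along [-0.2149 -0.2142 -0.178  -0.1456 -0.1447] across [-0.0386 -0.0369 -0.0097 -0.0085]
to
[... 762 characters left out ...]
0 186  10  15  85] along [0.1218 0.1226 0.131  0.143  0.1457] across [-0.2744 -0.2743 -0.2317 -0.2286]
scene blue [235 271  19   4  62] along [-0.18   -0.1796 -0.1637 -0.1459 -0.1456] across [-0.0314 -0.0313 -0.0243 -0.0242]
scene blue [312 273  38   5 133] along [-0.0359 -0.0358 -0.0005  0.0316  0.0328] across [-0.0313 -0.0312 -0.0237 -0.0234]
scene blue [211 290  41  18 558] along [-0.2151 -0.2138 -0.1743 -0.1459 -0.1447] across [0.009  0.0101 0.0414 0.0438]
scene blue [312 292  41  21 629] along [-0.0369 -0.0351 -0.0009  0.0318  0.033 ] across [0.0091 0.0098 0.0423 0.0478]
scene blue [249 340  40  25 463] along [-0.1406 -0.1383 -0.1065 -0.0788 -0.0773] across [0.1004 0.1073 0.1401 0.1406]
```

View pics/crop1.png

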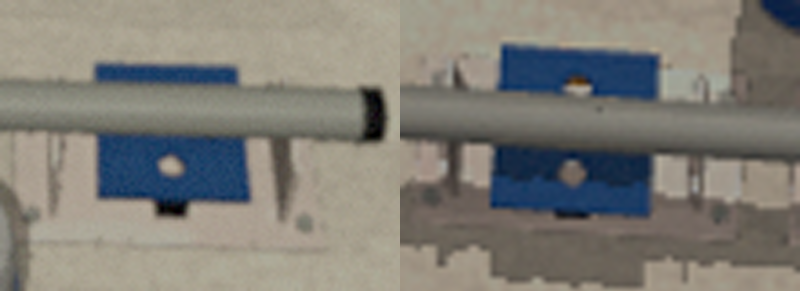

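Both holes show. The front one is at scene (332,300) and top (248,151), the back one at top (247,167), and the plate centre sits about 1.7 mm to the -y side. I'll turn these into world points and work out the first move.

Run:
```python
from h import *
from scipy.spatial.transform import Rotation as Ro
cs={n:pickle.load(open(n+"0.pkl","rb")) for n in("scene","top")}
S,T=cs["scene"],cs["top"]
def hole(c,u,v,w=4):
    I=cv2.cvtColor(c["img"],cv2.COLOR_RGB2HSV)[...,1].astype(float);u,v=int(round(u)),int(round(v))
    p=I[v-w:v+w+1,u-w:u+w+1];wt=np.clip(np.median(p)-20-p,0,None);g=np.mgrid[-w:w+1,-w:w+1]
    return u+(wt*g[1]).sum()/wt.sum(),v+(wt*g[0]).sum()/wt.sum()
a=(331.8,300.2);b=(248,150.5);d=(247,167.1)
print("scene +x",onplane(S,hole(S,*a),.0455),onplane(S,a,.0455))
print("top +x",onplane(T,b,.046)); print("top -x",onplane(T,hole(T,*d),.046),onplane(T,d,.046))
# rail & handle lines: local edges by top cloud cross-section centre at tops
o=ctrl.get_obs();q=o["eef_rot"];R=Ro.from_quat(np.r_[q[1:],q[0]]).as_matrix();print(R.round(3))
U=np.array([.4035,.2388,.138])
# centre on handle line from top
print("d pregrasp tool",R.T@(U+[0,0,.08]-o["eef_pos"]), o["eef_pos"])
```

```text
scene +x [[0.6668572  0.08838582 0.0455    ]] [[0.66678043 0.08866139 0.0455    ]]
top +x [[0.66429235 0.0889354  0.046     ]]
top -x [[0.6241932  0.09196454 0.046     ]] [[0.62283242 0.09184014 0.046     ]]
[[ 0.973  0.229 -0.   ]
 [ 0.229 -0.973  0.002]
 [ 0.    -0.002 -1.   ]]
d pregrasp tool [ 0.44731339 -0.71465783  0.03870336] [ 0.13153377 -0.55929304  0.25548192]
```

Request:
servo_tool(series="-1 0.22 -0.13 0 0 0 0;-1 0.22 -0.13 0 0 0 0;-1 0.22 -0.13 0 0 0 0;-1 0.22 -0.13 0 0 0 0;-1 0.22 -0.13 0 0 0 0;-1 0.22 -0.13 0 0 0 0;-1 0.44 -0.26 0 0 0 0;-1 0.44 -0.26 0 0 0 0;-1 0.44 -0.26 0 0 0 0;-1 0.44 -0.26 0 0 0 0;-1 0.44 -0.26 0 0 0 0;-1 0.44 -0.26 0 0 0 0")

```text
time_s: 1.1
eef_pos: [0.4934, -0.2117, 0.2561]
eef_rot: [-0.0, 0.993, 0.115, -0.0]
wrist_force: [0.1, -1.2, 0.3]
opening: 1.001
grasp_force: 0.0
```

Request:
servo_tool(series="-1 0.0 -0.45 0.0 0 0 0;-1 0.0 -0.45 0.0 0 0 0;-1 0.0 -0.45 0.0 0 0 0;-1 0.0 -0.45 0.0 0 0 0;-1 0.0 -0.45 0.0 0 0 0;-1 0.0 -0.45 0.0 0 0 0;-1 0.0 -0.45 0.0 0 0 0;-1 0.0 -0.45 0.0 0 0 0;-1 0.0 -0.45 0.0 0 0 0;-1 0.0 -0.45 0.0 0 0 0;-1 0.0 -0.45 0.0 0 0 0;-1 0.0 -0.45 0.0 0 0 0")

```text
time_s: 2.1
eef_pos: [0.3872, 0.2292, 0.2561]
eef_rot: [-0.001, 0.993, 0.118, -0.0]
wrist_force: [-0.5, 0.1, -0.0]
opening: 1.001
grasp_force: 0.0
```

Request:
servo_tool(series="-1 0.008 -0.0045 0.03 0 0 0;-1 0.008 -0.0045 0.06 0 0 0;-1 0.008 -0.0045 0.06 0 0 0;-1 0.008 -0.0045 0.06 0 0 0")

```text
time_s: 2.43
eef_pos: [0.3948, 0.2299, 0.195]
eef_rot: [0.0, 0.993, 0.115, -0.002]
wrist_force: [0.5, -0.0, -0.4]
opening: 1.004
grasp_force: 0.0
```

Run:
```python
from h import *
o=ctrl.get_obs();print(o["eef_pos"],o["time_s"])
c=snap("scene");t=snap("top")
p=proj(c,o["eef_pos"]);print(p,proj(c,[.4035,.2388,.11]))
a=c["img"][100:240,310:470];b=t["img"][200:320,110:250]
save("g1",np.hstack([cv2.resize(a,(400,350),interpolation=2),cv2.resize(b,(400,350),interpolation=2)]))
```

```text
[0.39484863 0.22994222 0.19497286] 2.4333
[[391.48719779 136.36483444]] [[388.26720809 171.77105186]]
```

View pics/g1.png

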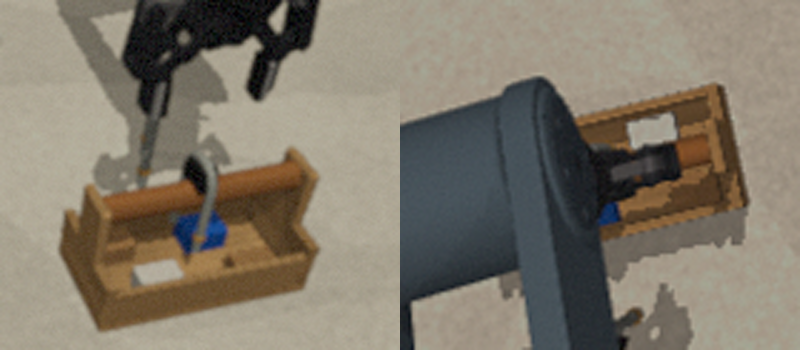

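The gripper is open above the U-bolt, with its fingers lying along the handle. Next come a small lateral correction, the descent and the grip.

Request:
servo_tool(series="-1 0.0105 -0.0065 0 0 0 0;-1 0.0105 -0.0065 0.01 0 0 0;-1 0.0105 -0.0065 0.025 0 0 0;-1 0.0105 -0.0065 0.04 0 0 0;-1 0.0105 -0.0065 0.05 0 0 0;-1 0.0105 -0.0065 0.056 0 0 0;-1 0.0105 -0.0065 0.056 0 0 0;-1 0.0105 -0.0065 0.056 0 0 0")

```text
time_s: 3.2
eef_pos: [0.4052, 0.2392, 0.1406]
eef_rot: [-0.0, 0.993, 0.115, 0.0]
wrist_force: [-0.1, 0.1, 0.6]
opening: 0.995
grasp_force: 0.0
```

Run:
```python
from h import *
o=ctrl.get_obs();print(o["eef_pos"],o["wrist_force"])
c=snap("scene")
save("g2",cv2.resize(c["img"][100:240,310:470],(800,600),interpolation=2)[:,:])
```

```text
[0.40515118 0.2392256  0.14058206] [-0.08963977  0.14469026  0.63353468]
```

View pics/g2.png

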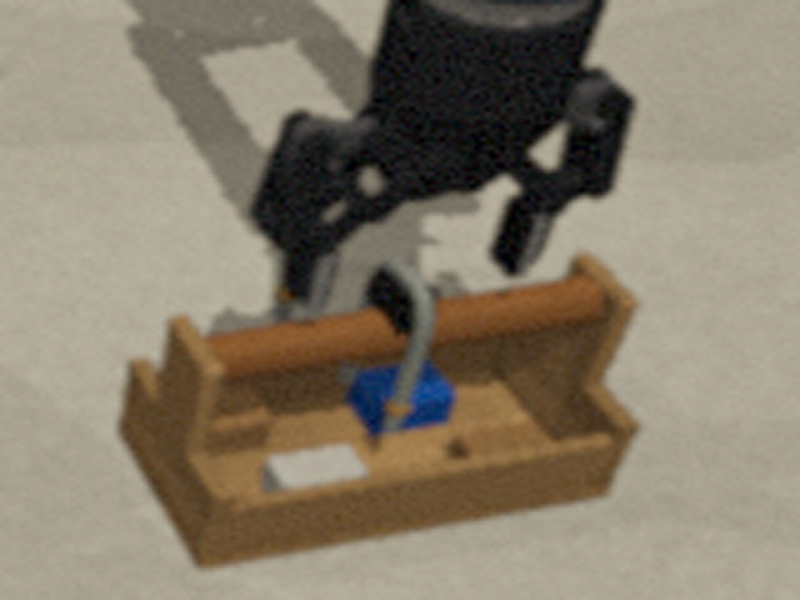

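The fingers straddle the U-bolt evenly, so I'll lower 3.5 mm and close.

Request:
servo_tool(series="-0.5 0 0 0.0035 0 0 0;0 0 0 0.0035 0 0 0;0.3 0 0 0.0035 0 0 0;1 0 0 0.0035 0 0 0;1 0 0 0.0035 0 0 0;1 0 0 0.0035 0 0 0;1 0 0 0.0035 0 0 0;1 0 0 0.0035 0 0 0;1 0 0 0.0035 0 0 0;1 0 0 0.0035 0 0 0;1 0 0 0.0035 0 0 0;1 0 0 0.0035 0 0 0")

```text
time_s: 4.25
eef_pos: [0.4052, 0.2395, 0.1371]
eef_rot: [-0.0, 0.993, 0.115, 0.0]
wrist_force: [-1.5, 0.8, 4.8]
opening: 0.172
grasp_force: 61.3
```

Request:
servo_tool(series="1 0 0 -0.01 0 0 0;1 0 0 -0.03 0 0 0;1 0 0 -0.055 0 0 0;1 0 0 -0.08 0 0 0;1 0 0 -0.1 0 0 0;1 0 0 -0.1 0 0 0;1 0 0 -0.1 0 0 0")

```text
time_s: 4.83
eef_pos: [0.4053, 0.2394, 0.2376]
eef_rot: [-0.0, 0.993, 0.115, 0.001]
wrist_force: [-0.5, 0.7, -1.4]
opening: 0.167
grasp_force: 60.7
```

Run:
```python
from h import *
from scipy.spatial.transform import Rotation as Ro
o=ctrl.get_obs();q=o["eef_rot"];R=Ro.from_quat(np.r_[q[1:],q[0]]).as_matrix()
print(o["eef_pos"],o["wrist_force"],o["opening"],R.round(4),R.T@(np.array([.643,.0905,o["eef_pos"][2]-.06])-o["eef_pos"]))
```

```text
[0.4052962  0.23937998 0.23756255] [-0.51468884  0.74819707 -1.38073518] 0.16749352295879713 [[ 9.735e-01  2.288e-01  1.900e-03]
 [ 2.288e-01 -9.735e-01  4.000e-04]
 [ 2.000e-03  0.000e+00 -1.000e+00]] [0.19722394 0.19930756 0.06039503]
```

Request:
servo_tool(series="1 0.025 0.025 0 0 0 2;1 0.05 0.05 0 0 0 5;1 0.075 0.075 0 0 0 8;1 0.1 0.1 0 0 0 11;1 0.125 0.126 0 0 0 14;1 0.15 0.151 0 0 0 16;1 0.175 0.177 0 0 0 17.7;1 0.197 0.199 0 0 0 17.7;1 0.197 0.199 0.02 0 0 17.7;1 0.197 0.199 0.04 0 0 17.7;1 0.197 0.199 0.04 0 0 17.7;1 0.197 0.199 0.04 0 0 17.7")

```text
time_s: 5.83
eef_pos: [0.64, 0.0907, 0.1932]
eef_rot: [0.0, 0.999, -0.039, -0.004]
wrist_force: [-0.6, -0.4, -1.7]
opening: 0.167
grasp_force: 60.6
```

Run:
```python
from h import *
from scipy.spatial.transform import Rotation as Ro
o=ctrl.get_obs();q=o["eef_rot"];R=Ro.from_quat(np.r_[q[1:],q[0]]).as_matrix();print(o["eef_pos"],R.round(4))
c=snap("scene");pickle.dump((c,o),open("scene3.pkl","wb"))
t=snap("top");pickle.dump((t,o),open("top3.pkl","wb"))
a=c["img"][210:330,270:400];b=t["img"][110:230,180:310]
for k in(-.02,.02): print("pred tip scene",proj(c,o["eef_pos"]+R@[k,0,.090]))
for P in([.6630,.0889,.046],[.6231,.0921,.046]): print("hole",proj(c,P))
save("g3",np.hstack([cv2.resize(a,(500,462),interpolation=2),cv2.resize(b,(300,277),interpolation=2)[:277] if 0 else cv2.resize(b,(300,462),interpolation=2)]))
```

```text
[0.64004851 0.09065113 0.19324462] [[ 9.969e-01 -7.820e-02 -7.100e-03]
 [-7.820e-02 -9.969e-01  3.000e-04]
 [-7.100e-03  3.000e-04 -1.000e+00]]
pred tip scene [[333.30211805 258.81251767]]
pred tip scene [[334.70022772 278.45587975]]
hole [[331.6731409  298.15024629]]
hole [[330.4929964  278.90762961]]
```

View pics/g3.png

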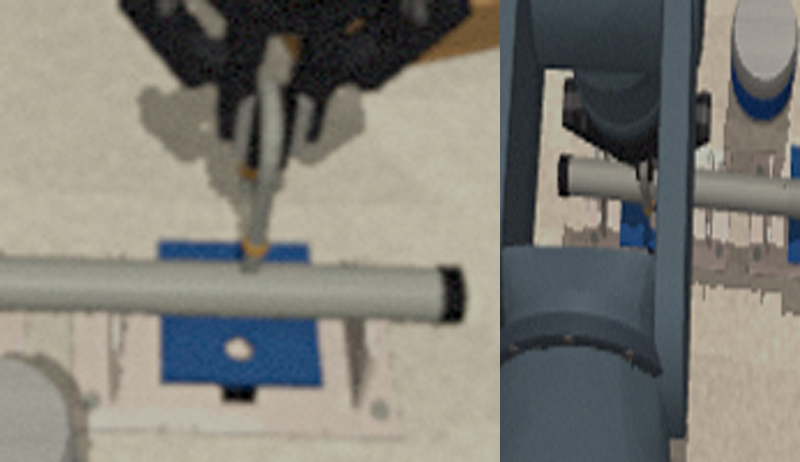

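The front leg's tip is at about scene (334,280), close to the prediction. Both brass collars show, near scene (334,255) and (336,274). I'll let the arm settle and measure the collars by colour to get the U-bolt's yaw and offset in the hand.

Request:
servo_tool(series="1 0.001 0 0 0 0 0;1 0.001 0 0 0 0 0;1 0.001 0 0 0 0 0;1 0.001 0 0 0 0 0")

```text
time_s: 6.27
eef_pos: [0.6435, 0.0908, 0.1977]
eef_rot: [-0.0, 0.999, -0.039, 0.001]
wrist_force: [-1.0, 0.7, -2.0]
opening: 0.175
grasp_force: 60.6
```

Run:
```python
from h import *
from scipy.spatial.transform import Rotation as Ro
o=ctrl.get_obs();q=o["eef_rot"];R=Ro.from_quat(np.r_[q[1:],q[0]]).as_matrix();print(o["eef_pos"],R.round(4),o["wrist_force"])
acc=[]
for i in range(4):
    c=snap("scene");im=cv2.GaussianBlur(c["img"],(0,0),.5);h=cv2.cvtColor(im,cv2.COLOR_RGB2HSV)
    m=((h[...,0]>8)&(h[...,0]<24)&(h[...,1]>90)).astype(np.uint8);m[:246]=0;m[290:]=0;m[:,:322]=0;m[:,350:]=0
    n,l,st,ce=cv2.connectedComponentsWithStats(m);acc.append([list(s[[0,1,2,3,4]])+list(x.round(2)) for s,x in zip(st[1:],ce[1:]) if s[4]>4])
for a in acc: print(a)
tz=o["eef_pos"][2]-.0901+.0163
for k in(-.02,.02):
    P=o["eef_pos"]+R@[k,0,.0738];print("pred collar",P,proj(c,P))
for a in acc[-1]: print(onplane(c,a[5:],tz))
```

```text
[0.64353388 0.09078895 0.19769596] [[ 9.97e-01 -7.77e-02  1.40e-03]
 [-7.77e-02 -9.97e-01 -1.00e-04]
 [ 1.40e-03 -1.00e-04 -1.00e+00]] [-1.0112603   0.6694656  -2.04897796]
[[np.int32(333), np.int32(253), np.int32(5), np.int32(4), np.int32(15), np.float64(334.73), np.float64(254.8)], [np.int32(334), np.int32(273), np.int32(6), np.int32(4), np.int32(18), np.float64(336.28), np.float64(274.67)]]
[[np.int32(332), np.int32(253), np.int32(6), np.int32(4), np.int32(16), np.float64(334.62), np.float64(254.56)], [np.int32(334), np.int32(273), np.int32(6), np.int32(4), np.int32(17), np.float64(336.24), np.float64(274.71)]]
[[np.int32(333), np.int32(253), np.int32(5), np.int32(4), np.int32(13), np.float64(334.69), np.float64(254.77)], [np.int32(334), np.int32(273), np.int32(6), np.int32(4), np.int32(17), np.float64(336.24), np.float64(274.71)]]
[[np.int32(332), np.int32(253), np.int32(6), np.int32(4), np.int32(15), np.float64(334.47), np.float64(254.6)], [np.int32(334), np.int32(273), np.int32(6), np.int32(4), np.int32(17), np.float64(336.24), np.float64(274.71)]]
pred collar [0.62369484 0.09233937 0.12386881] [[334.87010724 253.6569365 ]]
pred collar [0.66357383 0.08923077 0.12392326] [[336.41207539 273.52330903]]
[[0.62565013 0.0913828  0.12389596]]
[[0.66580855 0.08863339 0.12389596]]
```

The collars match the prediction to about 0.2 px sideways, so the yaw and y offsets agree with the holes. I'll descend with the legs either side of the rail and stop just above the plate.

Request:
servo_tool(series="1 0 0 0.01 0 0 0;1 0 0 0.02 0 0 0;1 0 0 0.028 0 0 0;1 0 0 0.034 0 0 0;1 0 0 0.039 0 0 0;1 0 0 0.043 0 0 0;1 0 0 0.047 0 0 0;1 0 0 0.051 0 0 0;1 0 0 0.054 0 0 0;1 0 0 0.054 0 0 0;1 0 0 0.054 0 0 0")

```text
time_s: 7.38
eef_pos: [0.6433, 0.0906, 0.1428]
eef_rot: [-0.0, 0.999, -0.039, 0.0]
wrist_force: [-0.2, -0.9, -1.6]
opening: 0.169
grasp_force: 60.6
```

Run:
```python
from h import *
o=ctrl.get_obs();print(o["eef_pos"],o["wrist_force"],o["torque"])
c=snap("scene");h=cv2.cvtColor(cv2.GaussianBlur(c["img"],(0,0),.5),cv2.COLOR_RGB2HSV)
save("g4",cv2.resize(c["img"][225:325,285:395],(770,600),interpolation=2))
print(proj(c,[.6635,.0892,o["eef_pos"][2]-.09]))
```

```text
[0.64331342 0.09062983 0.14281396] [-0.18384268 -0.94285055 -1.60518991] [-0.02662117 -0.02170564  0.011279  ]
[[332.24333267 296.38473824]]
```

View pics/g4.png

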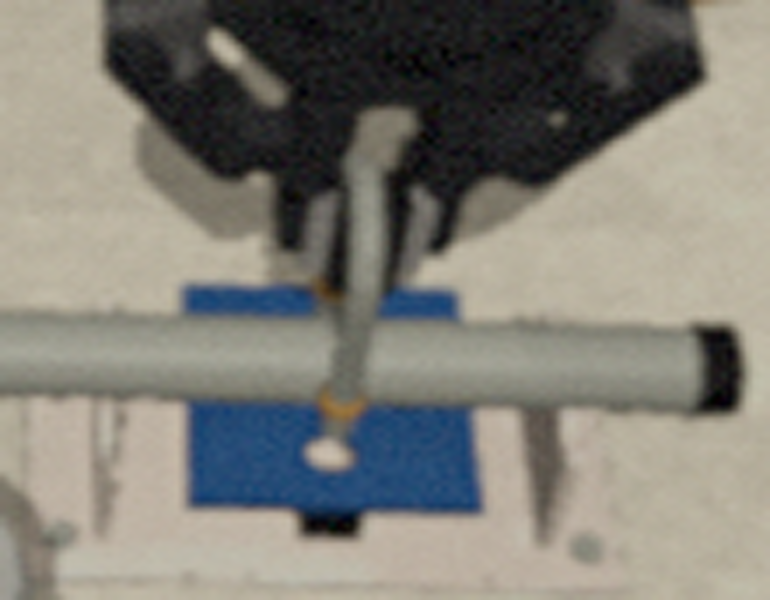

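The front leg stands right above its hole: tip at crop (338,435), hole at (329,453), so the leg is about 1 mm to +y. I'll shift 1 mm and feel downward gently.

Request:
servo_tool(series="1 0 0.001 0 0 0 0;1 0 0.001 0.002 0 0 0;1 0 0.001 0.004 0 0 0;1 0 0.001 0.006 0 0 0;1 0 0.001 0.007 0 0 0;1 0 0.001 0.008 0 0 0;1 0 0.001 0.008 0 0 0")

```text
time_s: 8.02
eef_pos: [0.6435, 0.0896, 0.1348]
eef_rot: [-0.0, 0.999, -0.039, 0.0]
wrist_force: [2.2, 1.3, -1.3]
opening: 0.173
grasp_force: 60.7
```

Request:
servo_tool(series="1 0 0 0.001 0 0 0;1 0 0 0.002 0 0 0;1 0 0 0.003 0 0 0;1 0 0 0.003 0 0 0")

```text
time_s: 8.35
eef_pos: [0.6435, 0.0896, 0.1318]
eef_rot: [-0.0, 0.999, -0.039, 0.0]
wrist_force: [2.8, 0.2, -1.3]
opening: 0.17
grasp_force: 60.7
```

No upward force with the tips about 4 mm below the plate's top, so both are in the holes. The slight +x force suggests easing +x.

Request:
servo_tool(series="1 0.0005 0 0.001 0 0 0;1 0.0005 0 0.002 0 0 0;1 0.0005 0 0.003 0 0 0;1 0.0005 0 0.003 0 0 0")

```text
time_s: 8.68
eef_pos: [0.6436, 0.0895, 0.1285]
eef_rot: [-0.0, 0.999, -0.039, -0.0]
wrist_force: [2.3, -0.2, -1.2]
opening: 0.173
grasp_force: 60.8
```

Request:
servo_tool(series="1 0.0005 0 0.001 0 0 0;1 0.0005 0 0.002 0 0 0;1 0.0005 0 0.003 0 0 0;1 0.0005 0 0.003 0 0 0")

```text
time_s: 9.02
eef_pos: [0.6439, 0.0895, 0.1253]
eef_rot: [-0.0, 0.999, -0.039, -0.0]
wrist_force: [1.4, -0.1, -1.6]
opening: 0.175
grasp_force: 60.7
```

Request:
servo_tool(series="1 0.0005 0 0.001 0 0 0;1 0.0005 0 0.002 0 0 0;1 0.0005 0 0.003 0 0 0;1 0.0005 0 0.003 0 0 0")

```text
time_s: 9.35
eef_pos: [0.645, 0.0895, 0.1228]
eef_rot: [-0.0, 0.999, -0.039, 0.0]
wrist_force: [3.1, -1.4, -1.4]
opening: 0.172
grasp_force: 60.7
```

Request:
servo_tool(series="1 0.0 0 0.001 0 0 0;1 0.0 0 0.002 0 0 0;1 0.0 0 0.003 0 0 0;1 0.0 0 0.003 0 0 0")

```text
time_s: 9.68
eef_pos: [0.6451, 0.0895, 0.1198]
eef_rot: [-0.0, 0.999, -0.039, 0.001]
wrist_force: [3.8, 0.6, -1.4]
opening: 0.174
grasp_force: 60.7
```

Request:
servo_tool(series="1 0.0005 0 0 0 0 0;1 0.0005 0 0.001 0 0 0;1 0.0005 0 0.002 0 0 0;1 0.0005 0 0.002 0 0 0")

```text
time_s: 10.02
eef_pos: [0.6452, 0.0895, 0.1176]
eef_rot: [-0.0, 0.999, -0.039, 0.0]
wrist_force: [3.3, -0.5, -1.1]
opening: 0.171
grasp_force: 60.7
```

Request:
servo_tool(series="1 0 0 0.001 0 0 0;1 0.0 0 0.002 0 0 0;1 0.0 0 0.003 0 0 0;1 0.0 0 0.003 0 0 0")

```text
time_s: 10.35
eef_pos: [0.6452, 0.0894, 0.1145]
eef_rot: [-0.0, 0.999, -0.039, -0.0]
wrist_force: [4.0, 0.3, -1.5]
opening: 0.17
grasp_force: 60.7
```

Request:
servo_tool(series="1 0.0005 0 0.001 0 0 0;1 0.0005 0 0.002 0 0 0;1 0.0005 0 0.003 0 0 0;1 0.0005 0 0.003 0 0 0")

```text
time_s: 10.68
eef_pos: [0.6453, 0.0894, 0.1113]
eef_rot: [0.0, 0.999, -0.039, -0.0]
wrist_force: [3.7, 0.0, -1.0]
opening: 0.176
grasp_force: 60.7
```

Request:
servo_tool(series="1 0 0 0.001 0 0 0;1 0.0 0 0.002 0 0 0;1 0.0 0 0.003 0 0 0;1 0.0 0 0.003 0 0 0")

```text
time_s: 11.02
eef_pos: [0.6457, 0.0894, 0.1089]
eef_rot: [0.0, 0.999, -0.039, -0.0]
wrist_force: [2.3, -0.4, 1.0]
opening: 0.165
grasp_force: 61.2
```

Catch resistance is beginning: fz rose from -1 to +1 N. From here I press in small steps.

Request:
servo_tool(series="1 0 0 0.0005 0 0 0;1 0 0 0.001 0 0 0;1 0 0 0.0015 0 0 0;1 0 0 0.0015 0 0 0")

```text
time_s: 11.35
eef_pos: [0.6459, 0.0894, 0.1076]
eef_rot: [-0.0, 0.999, -0.039, 0.0]
wrist_force: [1.7, 0.6, 4.7]
opening: 0.177
grasp_force: 61.5
```

Request:
servo_tool(series="1 0 0 0.0005 0 0 0;1 0 0 0.001 0 0 0;1 0 0 0.0015 0 0 0;1 0 0 0.0015 0 0 0")

```text
time_s: 11.68
eef_pos: [0.6456, 0.0895, 0.1058]
eef_rot: [-0.0, 0.999, -0.039, -0.0]
wrist_force: [1.6, 0.5, 2.0]
opening: 0.171
grasp_force: 61.2
```

Request:
servo_tool(series="1 0 0 0.0005 0 0 0;1 0 0 0.001 0 0 0;1 0 0 0.0015 0 0 0;1 0 0 0.0015 0 0 0")

```text
time_s: 12.02
eef_pos: [0.6454, 0.0894, 0.1034]
eef_rot: [-0.0, 0.999, -0.039, -0.0]
wrist_force: [3.9, 0.2, -3.9]
opening: 0.17
grasp_force: 60.5
```

Request:
servo_tool(series="1 0 0 0.0005 0 0 0;1 0 0 0.001 0 0 0;1 0 0 0.001 0 0 0")

```text
time_s: 12.27
eef_pos: [0.6455, 0.0894, 0.1029]
eef_rot: [0.0, 0.999, -0.039, -0.0]
wrist_force: [4.1, 0.0, -2.9]
opening: 0.168
grasp_force: 60.5
```

The force flipped to -4 N, so the catches have snapped and are pulling the U-bolt down. I'll press on gently until the cushion stops on the rail.

Request:
servo_tool(series="1 0 0 0.0004 0 0 0;1 0 0 0.0008 0 0 0;1 0 0 0.0008 0 0 0")

```text
time_s: 12.52
eef_pos: [0.6456, 0.0894, 0.1025]
eef_rot: [0.0, 0.999, -0.039, -0.0]
wrist_force: [2.5, -0.1, -2.7]
opening: 0.17
grasp_force: 60.5
```

Request:
servo_tool(series="1 0 0 0.0004 0 0 0;1 0 0 0.0008 0 0 0;1 0 0 0.0008 0 0 0")

```text
time_s: 12.77
eef_pos: [0.6457, 0.0894, 0.1022]
eef_rot: [0.0, 0.999, -0.039, 0.0]
wrist_force: [0.6, -0.0, 2.8]
opening: 0.17
grasp_force: 61.2
```

Request:
servo_tool(series="1 0 0 0.0004 0 0 0;1 0 0 0.0008 0 0 0;1 0 0 0.0008 0 0 0")

```text
time_s: 13.02
eef_pos: [0.6458, 0.0894, 0.1021]
eef_rot: [0.0, 0.999, -0.039, 0.0]
wrist_force: [-3.1, -0.6, 7.3]
opening: 0.168
grasp_force: 62.0
```

Request:
servo_tool(series="1 0 0 0.0003 0 0 0;1 0 0 0.0006 0 0 0;1 0 0 0.0006 0 0 0")

```text
time_s: 13.27
eef_pos: [0.6458, 0.0894, 0.102]
eef_rot: [0.0, 0.999, -0.039, 0.0]
wrist_force: [-3.3, -0.7, 11.4]
opening: 0.171
grasp_force: 62.4
```

It has stopped dead at the expected 0.102 m under 11 N, so it is home. I'll ease the load, open slowly and back straight up.

Request:
servo_tool(series="1 0 0 -0.0008 0 0 0;1 0 0 -0.0013 0 0 0;0.5 0 0 -0.0013 0 0 0;0.3 0 0 -0.0013 0 0 0;0 0 0 -0.0013 0 0 0;-0.3 0 0 -0.0013 0 0 0;-0.6 0 0 -0.0013 0 0 0;-1 0 0 -0.0013 0 0 0;-1 0 0 -0.0013 0 0 0;-1 0 0 -0.0013 0 0 0;-1 0 0 -0.0013 0 0 0;-1 0 0 -0.0013 0 0 0")

```text
time_s: 14.27
eef_pos: [0.6457, 0.0894, 0.1016]
eef_rot: [0.0, 0.999, -0.039, -0.0]
wrist_force: [-0.4, -0.3, -0.3]
opening: 1.0
grasp_force: 0.0
```

Request:
servo_tool(series="-1 0 0 -0.01 0 0 0;-1 0 0 -0.03 0 0 0;-1 0 0 -0.06 0 0 0;-1 0 0 -0.09 0 0 0;-1 0 0 -0.12 0 0 0;-1 -0.03 0 -0.15 0 0 0;-1 -0.07 0 -0.15 0 0 0;-1 -0.11 0 -0.15 0 0 0;-1 -0.15 0 -0.15 0 0 0;-1 -0.18 0 -0.15 0 0 0;-1 -0.18 0 -0.15 0 0 0;-1 -0.18 0 -0.15 0 0 0")

```text
time_s: 15.27
eef_pos: [0.4654, 0.1037, 0.2528]
eef_rot: [0.0, 0.999, -0.039, 0.001]
wrist_force: [0.4, 0.2, 1.0]
opening: 1.001
grasp_force: 0.0
```

Run:
```python
from h import *
o=ctrl.get_obs();print(o["eef_pos"],o["wrist_force"],o["opening"],o["time_s"])
c=snap("scene");save("end",cv2.resize(c["img"][225:345,180:395],(800,446),interpolation=2))
C=cloud(c)
for n,(a,b,l,h) in {"new":(255,310,315,355),"old":(255,310,215,250)}.items():
    P=C[a:b,l:h].reshape(-1,3);P=P[(P[:,2]>.085)&(P[:,2]<.2)];print(n,len(P),P.mean(0).round(4),np.percentile(P[:,2],[90,98]).round(4))
```

```text
[0.46539098 0.10373054 0.25277831] [0.39107432 0.16515497 1.00888204] 1.0008323533528505 15.2667
new 190 [0.6501 0.0886 0.0951] [0.1008 0.1021]
old 318 [ 0.6605 -0.0906  0.0948] [0.1   0.102]
```

View pics/end.png

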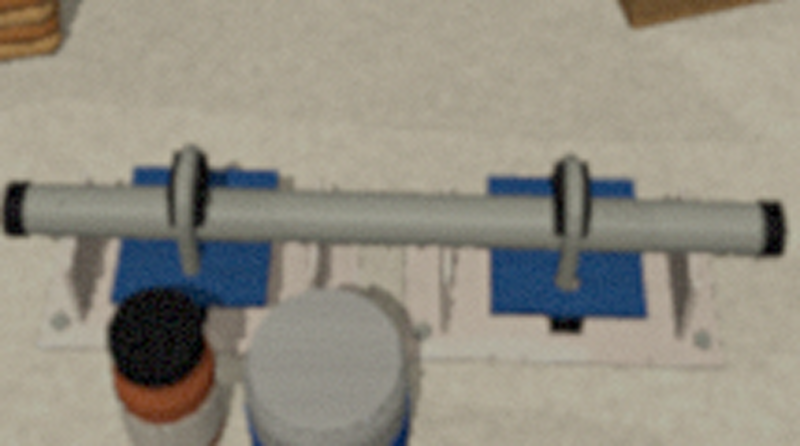

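The new U-bolt at crop (571,200) sits home on the rail. Its top is at 102 mm, the same as the fitted one at (190,190), and the bystanders haven't moved.

```bash
python3 -c "
from bench import ctrl
print(ctrl.hand_in())"
```

```text
the job is handed in; nothing more can be done
None
```

The U-bolt from the tote's handle is snapped into both catches with its cushion home on the rail, level with the fitted one; the highest measured press was about 11 N, the gripper is clear, and the job was handed in at about 15 s.

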